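# Hold a sprung cover at gauge height

## Task

Set up the spring check of the inspection cover: with the cover still shut, stand the steel setting pin upright in the bore of the gauge stand, fully home, and let go of it. Then lift the sprung cover until the middle of its bar handle is level with the top of the pin, and finish while still holding the cover there yourself. Do not disturb the bush, hammer and bearing ring lying about.

Things in the scene. Friction and masses are not known exactly. Their poses are not given: they have to be found in the camera images.
- pin_mid (a point): Middle (half-way up) of the setting pin: plain bright steel cylinder, 24 mm diameter, 80 mm tall, about 0.28 kg, chamfered foot, standing loose on the bench; z along its axis, up. It starts left (+y) of the cover or in front at the right, the bush in the other place. Fully home, only its upper 55 mm stands out of the bore, so grip it above its middle.
- pin_top (a point): Centre of the setting pin's top face, 40 mm above its middle. Once the pin stands in the bore this is the height mark for the cover's bar.
- pin: The same setting pin; origin at the centre of its foot, z up.
- stand_hole0 (a point): Centre of the mouth of the blind bore in the top of the gauge stand: a fixed grey square column, 56 x 56 mm, on a dark 100 x 100 x 12 mm foot, right (-y) of the cover. The column's height differs from run to run (top 100 to 140 mm above the bench). Bore 26 mm wide, 25 mm deep, vertical; z up.
- cover: Sprung cover: aluminium plate 168 x 200 x 8 mm on a green fixed housing. Origin on the hinge axis, middle of the far edge, 90 mm above the bench; y = hinge axis, x from the front towards the hinge, z the plate's normal (up when shut). Starts shut; lifting turns it about +y, to 1.2 rad at most. Spring and weight pull it shut: 5 to 6 N at the bar when shut, about 8 N at 0.5 rad.
- bar (a point): Middle of the cover's handle: dark round bar, 12 mm diameter, 94 mm free length, parallel to the hinge, 40 mm in front of the cover's front edge on two arms; 206 mm from the hinge axis, 90 mm above the bench when shut. Pinch it from above, one finger in front, one behind; it still turns between the fingers as the cover swings. Axes as the cover's.
- bush: Bystander: dark steel bush standing on the bench, outside diameter 46 mm, hole 26 mm, 40 mm tall; origin at the centre of its underside.
- hammer: Bystander: hammer lying on the bench at the far left.
- bearing: Bystander: bright steel ring lying flat on the bench in front of the cover, outside diameter 90 mm, 20 mm tall; origin at the centre of its underside.
Things that resemble listed ones, but are neither listed nor needed, are in the scene too. Of the things that look like the pin, the larger one is meant.

How it is judged:
By the outcome, as a careful person would: the job done as asked, in the order asked, and still so for the second after the job is handed in, while the arm keeps its last pose, push and grip.
It also fails if it takes over 54 s, if anything falls off the work surface, if the arm or the gripper's body presses on something with over 40 N, if the wrist force passes 120 N, or if a joint passes its speed limit or range.

## Robot

A 7-joint arm with a two-finger parallel gripper is mounted at the origin on the work surface. World frame = base frame: x ahead of the robot, y to its left, z up, the work surface at z = 0. Lengths are in m, angles in rad, forces in N, time in s.
With the tool pointing down it reaches from about 0.4 to 0.85 m from the base axis. Payload 4.5 kg.
Tool frame: the origin (TCP) lies at the centre of the arm's flange, where the gripper is bolted on; the fingertips stand 166 mm ahead of it and the grasp point (between the pads) lies 147 mm ahead of it (r.grip_depth is the distance from the TCP to the grasp point, in m); z points along the fingers, y is the line along which they close (so a half turn about z gives the same grasp; the last joint's range is limited). The gripper opens to 88 mm and grips with 3 to 60 N. Pads are 18 mm wide; open, the fingers measure 123 mm over their backs; the gripper's body (75 mm by 187 mm) begins 45 mm behind the grasp point.
Start: joints at [1.197, 0.689, -0.195, 1.565, 0.157, 0.902, -0.215], TCP at [0.248, -0.574, 0.405] pointing down, gripper open.
Joint ranges: [-3.01, 3.01], [-0.46, 2.08], [-1.47, 1.51], [0.13, 2.56], [-1, 4.14], [0.04, 2.09], [-2.66, 2.66]. Speed limits (rad/s): [2.57, 2.57, 3.14, 3.14, 3.14, 3.14, 3.14].

## Interface

Orientations are given as a unit quaternion [x, y, z, w].
In Python, from plant import status, cams, r, finder gives the robot as it stands.
- The arm moves only by the tool play_rows, never from a script. Its argument "rows" is a list of rows, each a list of 7 numbers: the opening in per cent of the stroke, from 0 (shut) to 100 (fully open), then the shift along the tool's x, y, z in m, then the turn, a rotation vector about the tool's x, y, z in degrees. A call has 1 to 8 rows; each row shifts and turns the commanded pose from where the row before left it, along the tool's axes as they then stand; what a row does not reach is not made up. A row lasts 1/8 s, in which the tool goes at most 62.5 mm and 10.7 degrees, less where a joint would pass 70% of its speed; a pose out of reach is approached as far as the arm can. A call with a gripper value outside its range is refused whole. The fingers move at their own pace and stop on an object; "grip_force" is the grip in N (left out, the last holds). Time passes only in rows, so rows that do not move let the fingers close. It gives the time, the measured TCP pose, the force, the opening and the grip force at its end, in the units of the state.
- status.get_state(): the state, without advancing time (a new reading comes with each control period).
- cams.snapshot(name): name is "side" or "top"; returns the picture (420x560x3 uint8, red, green, blue); there is no depth.
- cams.camera_params(name): a dict with "vfov" (degrees; the focal length in pixels is half the picture's height over the tangent of half this angle, whatever the lens; pixels are square), "cx", "cy" (the principal point, pixels), "distortion" ([k1, k2, p1, p2, k3] as OpenCV has them; the pictures are not rectified), "R" (3x3) and "t" (3): a world point X has camera coordinates R X + t. Camera axes: x right, y down, z forward; pixel columns grow to the right and rows downward; lengths in m; the calibration is good to about 2 mm. A picture is of the moment at which its call begins. camera_params takes no time and is no camera call.
- r.finish_job(): hands the job in; it is judged then, once.
Trained networks look in the newest picture that a camera, given by its name, has taken for a name from the list of things; names that differ only in an ending like _2 or _b are one class to them, and where a whole thing is asked for, a point or a joint stands for the part that bears it (a point fixed in the world has none). Each returns a list of dicts, best first, with "score" (0 to 1); they miss things now and then, are a little off and sometimes report something else, mostly with a low value. They report only what shows in the picture. A call takes as long as a camera call. They do not tell look-alikes from the thing itself.
- finder.spot_in(camera, label): "at" ([x, y, z] in m, in the coordinates of the camera as it stood for that picture, good to about 4 mm: the middle of the surface that is visible of it).
- finder.regions_of(camera, label): "mask" (420x560 bool, what is visible of it).
The state is a dict: "clock": time; "q": joint angles; "qd": joint speeds; "joint_torque": joint torques, N m; "tool_pos": TCP position; "eef_rot": TCP orientation; "contact_force": force on the tool from outside, world axes, zero at the start; "moment": the same for the moment, N m; "opening": opening from 0.0 (shut) to 1.0 (fully open); "finger_force": force on a finger pad.
Only numpy, scipy, OpenCV 4.12 (cv2) and the standard library are available. Lean on these libraries where they do the work, as an engineer would, in place of code of your own. Each camera call takes 0.05 s, during which the arm holds its last target. There are 200 camera calls.

## Working session

There is one attempt and no reset: what is moved stays moved. The work goes in short steps, Python scripts to look and compute and a tool call to move; the robot and the scene stay as the last step left them, time stands still between calls to the robot, and variables do not carry over. Pictures are saved under pics/ and viewed, at most 10 in all, crops included, and the job is handed in when it is done.

Besides the shell and the picture viewer there is one more tool, called after "Call:" as name(argument=value, ...) on one line, values as JSON. play_rows: Moves the arm, as the interface text tells. Its arguments: {"type":"object","properties":{"rows":{"type":"array","items":{"type":"array","items":{"type":"number"}}},"grip_force":{"type":"number"}},"required":["rows"]}

```bash
mkdir -p pics; ls
cat > h.py <<'E'
import numpy as np, cv2
from plant import status, cams, r, finder
from scipy.spatial.transform import Rotation as Ro
def P(n):
    c=cams.camera_params(n); f=210/np.tan(np.radians(c['vfov'])/2)
    return np.array([[f,0,c['cx']],[0,f,c['cy']],[0,0,1]]),np.array(c['distortion'],float),np.array(c['R']),np.array(c['t'])
def world(n,at):
    K,d,R,t=P(n); return R.T@(np.array(at)-t)
def ray(n,uv):
    K,d,R,t=P(n); p=cv2.undistortPoints(np.array([[uv]],float),K,d)[0,0]
    return -R.T@t, R.T@np.array([p[0],p[1],1])
def atz(n,uv,z):
    o,v=ray(n,uv); return o+v*(z-o[2])/v[2]
def proj(n,X):
    K,d,R,t=P(n); return cv2.projectPoints(np.array(X,float).reshape(-1,1,3),cv2.Rodrigues(R)[0],t,K,d)[0][:,0]
def save(n,f):
    im=cams.snapshot(n); cv2.imwrite('pics/'+f,im[:,:,::-1]); return im
E
python3 - <<'E'
from h import *
np.set_printoptions(precision=3,suppress=True)
a=save('top','top0.png');b=save('side','side0.png')
for n in ('top','side'):
    K,d,R,t=P(n);print(n,-R.T@t,R[2])
    for l in ('pin','stand_hole0','bar','cover','bush','bearing','hammer'):
        print(l,[(round(x['score'],2),world(n,x['at']).round(3).tolist(),proj(n,world(n,x['at']))[0].round().tolist()) for x in finder.spot_in(n,l)[:4]])
print(status.get_state())
E
```

```text
pics
top [0.442 0.059 1.136] [ 0.106 -0.005 -0.994]
pin [(0.39, [0.389, -0.175, 0.059], [370.0, 288.0])]
stand_hole0 []
bar [(0.94, [0.654, 0.003, 0.09], [302.0, 180.0])]
cover [(0.72, [0.65, 0.004, 0.094], [301.0, 181.0]), (0.67, [0.456, -0.142, 0.079], [359.0, 262.0]), (0.56, [0.678, 0.43, 0.023], [139.0, 173.0])]
bush [(0.76, [0.503, 0.34, 0.041], [168.0, 239.0])]
bearing [(0.63, [0.427, 0.162, 0.019], [237.0, 270.0])]
hammer [(0.73, [0.675, 0.429, 0.021], [140.0, 174.0])]
side [ 0.293 -0.497  0.888] [ 0.274  0.55  -0.789]
pin [(0.84, [0.446, -0.155, 0.066], [281.0, 327.0]), (0.7, [0.385, -0.182, 0.044], [257.0, 358.0])]
stand_hole0 [(0.88, [0.58, -0.236, 0.11], [370.0, 322.0])]
bar []
cover [(0.64, [0.648, -0.004, 0.097], [336.0, 218.0])]
bush [(0.61, [0.501, 0.33, 0.031], [213.0, 160.0])]
bearing [(0.75, [0.424, 0.165, 0.022], [209.0, 221.0])]
hammer [(0.96, [0.675, 0.419, 0.027], [263.0, 118.0])]
{'clock': 0.8, 'q': array([ 1.197,  0.689, -0.195,  1.565,  0.157,  0.902, -0.215]), 'qd': array([-0.   ,  0.002, -0.002, -0.001, -0.001,  0.001, -0.   ]), 'joint_torque': array([  0.   , -52.744,  -1.267, -15.374,  -0.052,  -0.001,  -0.   ]), 'tool_pos': array([ 0.248, -0.574,  0.405]), 'eef_rot': array([0.979, 0.202, 0.   , 0.   ]), 'contact_force': array([-0.095, -0.2  ,  0.648]), 'moment': array([ 0.014,  0.024, -0.023]), 'finger_force': 0.0, 'opening': 1.001399134808513}
```

View pics/top0.png

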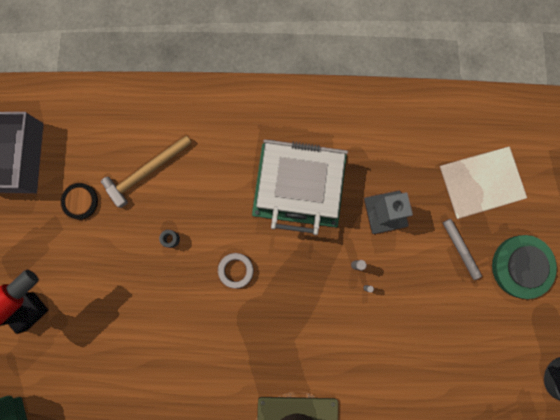

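View pics/side0.png

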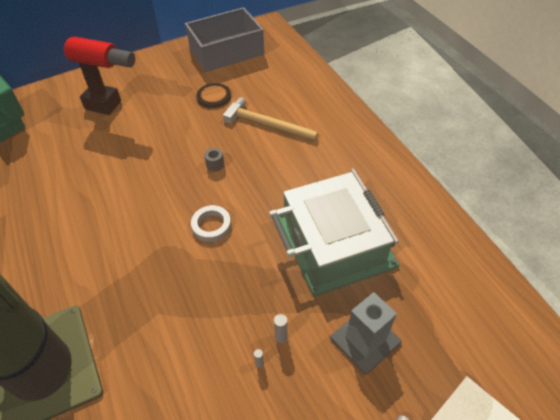

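Run:
```python
from h import *
np.set_printoptions(precision=4,suppress=True)
T=cv2.imread('pics/top0.png');S=cv2.imread('pics/side0.png')
def crop(im,x,y,w,h,s): return cv2.resize(im[y:y+h,x:x+w],(w*s,h*s),interpolation=cv2.INTER_CUBIC)
A=crop(T,340,180,80,120,5); B=crop(S,250,290,80,100,5); B=cv2.copyMakeBorder(B,0,100,0,0,0)
C=crop(S,330,290,80,100,5)
cv2.imwrite('pics/c1.png',np.hstack([A,B]))
D=crop(T,250,130,110,110,5); E=crop(S,330,285,50,110,5)
cv2.imwrite('pics/c2.png',np.hstack([D,E]))
cams.snapshot('top');cams.snapshot('side')
for n in('top','side'):
  for l in('pin','bar','stand_hole0'):
    for m in finder.regions_of(n,l)[:3]:
      M=m['mask'];y,x=np.nonzero(M)
      print(n,l,round(m['score'],2),len(x),x.min(),x.max(),y.min(),y.max(),x.mean().round(1),y.mean().round(1), cv2.minAreaRect(np.c_[x,y].astype(np.float32)))
```

```text
top pin 0.41 16 366 371 287 289 368.5 288.0 ((368.5, 288.0), (2.0, 5.0), 90.0)
top bar 0.84 5711 257 346 140 234 300.5 181.0 ((299.0576477050781, 187.1060028076172), (82.72859954833984, 88.18270111083984), 8.32564926147461)
top bar 0.24 103 352 364 260 269 357.9 264.3 ((358.0, 264.5), (9.0, 12.0), 90.0)
top stand_hole0 0.82 841 375 412 194 223 393.0 207.7 ((392.93243408203125, 207.30374145507812), (25.390790939331055, 35.38229751586914), 78.11134338378906)
side pin 0.82 335 274 287 314 342 280.6 328.2 ((280.55328369140625, 328.0860595703125), (28.156614303588867, 12.856075286865234), 84.80557250976562)
side pin 0.67 139 254 263 350 367 258.5 358.2 ((258.489990234375, 358.4299621582031), (17.39482879638672, 8.485281944274902), 81.8698959350586)
side bar 0.79 7163 270 397 170 265 334.9 219.4 ((331.39923095703125, 219.84759521484375), (82.05830383300781, 114.78125), 72.47443389892578)
side stand_hole0 0.81 2115 346 396 292 356 369.8 324.1 ((369.5000305175781, 324.0000305175781), (45.96194076538086, 53.03300476074219), 45.0)
```

View pics/c1.png

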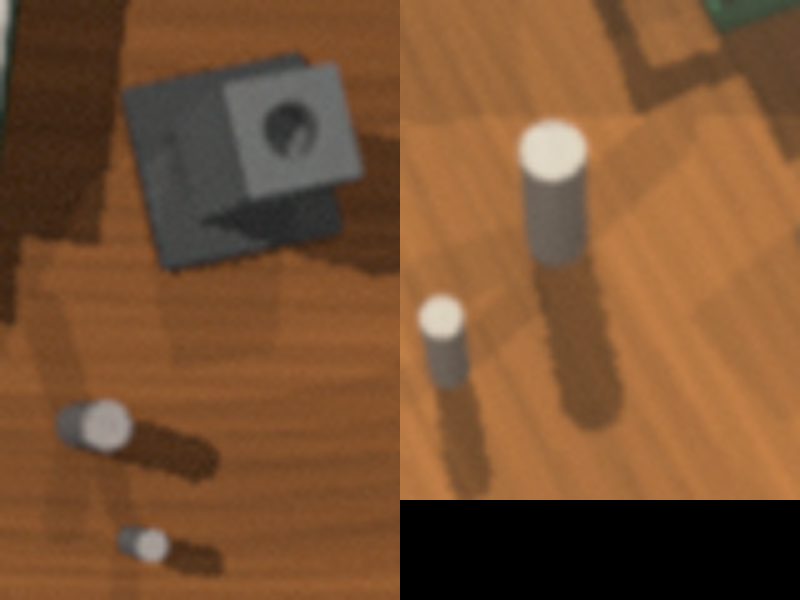

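View pics/c2.png

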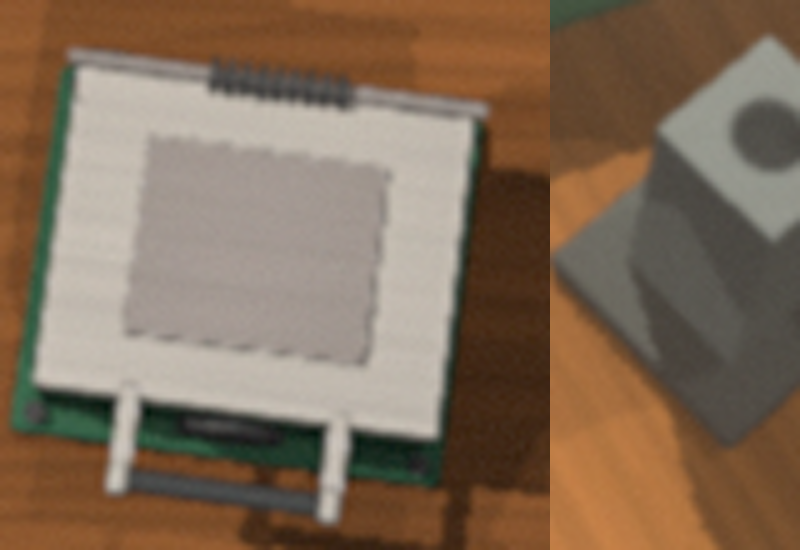

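Run:
```python
from h import *
np.set_printoptions(precision=4,suppress=True)
def tri(a,b):
    o1,v1=ray('top',a);o2,v2=ray('side',b)
    s=np.linalg.lstsq(np.c_[v1,-v2],o2-o1,rcond=None)[0];p,q=o1+s[0]*v1,o2+s[1]*v2
    return (p+q)/2,np.linalg.norm(p-q)
f=lambda x,y,x0,y0:((x+.5)/5-.5+x0,(y+.5)/5-.5+y0)
p=(f(107,426,340,180),f(153,151,250,290)); h=(f(291,129,340,180),f(220,135,330,285))
print('pin',tri(*p),atz('top',p[0],.08),atz('side',p[1],.08))
for z in (.1,.11,.12,.13,.14): print(z,atz('top',h[0],z),atz('side',h[1],z))
print('hole',tri(*h))
g=lambda x,y,z:atz('top',f(x,y,250,130),z)
e1,e2=g(130,484,.092),g(318,502,.092);print('bar',e1,e2,(e1+e2)/2,np.linalg.norm(e1-e2))
c=[g(70,66,.094),g(480,119,.094),g(35,388,.094),g(437,438,.094)];print(c)
d=c[1]-c[0]+c[3]-c[2];print('yaw of -y dir',np.degrees(np.arctan2(d[0],-d[1])))
```

```text
pin (array([ 0.4482, -0.1478,  0.0806]), np.float64(0.0011065672644358612)) [ 0.4477 -0.1478  0.08  ] [ 0.4489 -0.1477  0.08  ]
0.1 [ 0.5944 -0.2344  0.1   ] [ 0.6007 -0.2187  0.1   ]
0.11 [ 0.593  -0.2316  0.11  ] [ 0.5968 -0.2222  0.11  ]
0.12 [ 0.5915 -0.2288  0.12  ] [ 0.5929 -0.2257  0.12  ]
0.13 [ 0.59  -0.226  0.13 ] [ 0.5889 -0.2293  0.13  ]
0.14 [ 0.5886 -0.2231  0.14  ] [ 0.585  -0.2328  0.14  ]
hole (array([ 0.5909, -0.2274,  0.1249]), np.float64(0.0001642126556541147))
bar [0.5366 0.0643 0.092 ] [ 0.5299 -0.0277  0.092 ] [0.5332 0.0183 0.092 ] 0.09224585644668828
[array([0.745 , 0.0991, 0.094 ]), array([ 0.7231, -0.1059,  0.094 ]), array([0.5825, 0.1119, 0.094 ]), array([ 0.5625, -0.0855,  0.094 ])]
yaw of -y dir -5.952169420759571
```

Call:
play_rows(rows=[[60, 0.044, -0.039, 0, 0, 0, 0], [60, 0.044, -0.039, 0.01, 0, 0, 0], [60, 0.044, -0.039, 0.01, 0, 0, 0], [60, 0.044, -0.039, 0.01, 0, 0, 0], [60, 0.044, -0.039, 0.01, 0, 0, 0], [60, 0.044, -0.039, 0.01, 0, 0, 0], [60, 0.044, -0.039, 0.01, 0, 0, 0], [60, 0.044, -0.039, 0.01, 0, 0, 0]], grip_force=25)

```text
clock: 2.2
tool_pos: [0.4482, -0.1461, 0.3346]
eef_rot: [0.979, 0.202, 0.001, 0.0]
contact_force: [0.9, -0.9, 0.4]
opening: 0.599
finger_force: 0.0
```

```bash
cat >> h.py <<'E'
def to(X,ang=None):
    "tool-axis shift from now to put the grasp point at X; turn so that tool y points along world angle ang (deg)"
    s=status.get_state(); R=Ro.from_quat(s['eef_rot']).as_matrix(); g=s['tool_pos']+R[:,2]*r.grip_depth
    print('t',round(s['clock'],2),'grasp',g.round(4),'tooly deg',np.degrees(np.arctan2(R[1,1],R[0,1])).round(1),'tilt',R[:,2].round(3),'open',round(s['opening'],3),'F',s['contact_force'].round(1))
    print('tool shift',(R.T@(np.array(X)-g)).round(4))
    if ang is not None:
        a=np.radians(ang);x=np.array([-np.sin(a),np.cos(a),0]);y=np.array([np.cos(a),np.sin(a),0])
        R2=np.c_[-x if x@R[:,0]<0 else x, y if True else y, [0,0,-1]]
        R2[:,0]=np.cross(R2[:,1],R2[:,2]); print('turn',np.degrees(Ro.from_matrix(R.T@R2).as_rotvec()).round(2))
E
python3 -c "
from h import *
to([.448,-.148,.06])
print(status.get_state()['q'].round(2))"
```

```text
t 2.2 grasp [ 0.4484 -0.1461  0.1873] tooly deg -66.6 tilt [ 0.001 -0.    -1.   ] open 0.599 F [ 0.9 -0.9  0.4]
tool shift [-0.0012  0.0015  0.1273]
[ 0.27  0.61 -0.09  2.09  0.12  0.44 -1.07]
```

Call:
play_rows(rows=[[60, -0.001, 0.0015, 0.027, 0, 0, 0], [60, 0, 0, 0.03, 0, 0, 0], [60, 0, 0, 0.03, 0, 0, 0], [60, 0, 0, 0.025, 0, 0, 0], [60, 0, 0, 0.015, 0, 0, 0], [60, 0, 0, 0, 0, 0, 0]])

```text
clock: 2.95
tool_pos: [0.447, -0.1494, 0.2071]
eef_rot: [0.979, 0.203, -0.001, -0.0]
contact_force: [0.5, -0.0, -0.0]
opening: 0.597
finger_force: 0.0
```

```bash
python3 -c "
from h import *
to([.448,-.148,.06]); save('top','top1.png'); a=cv2.imread('pics/top1.png')[230:310,310:410]
save('side','side1.png'); b=cv2.imread('pics/side1.png')[280:360,230:330]
cv2.imwrite('pics/c3.png',cv2.resize(np.hstack([a,b]),None,fx=4,fy=4,interpolation=2))"
```

```text
t 2.95 grasp [ 0.4468 -0.1494  0.0598] tooly deg -66.6 tilt [-0.001  0.    -1.   ] open 0.597 F [ 0.5 -0.  -0. ]
tool shift [ 0.0017 -0.0008 -0.0002]
```

View pics/c3.png

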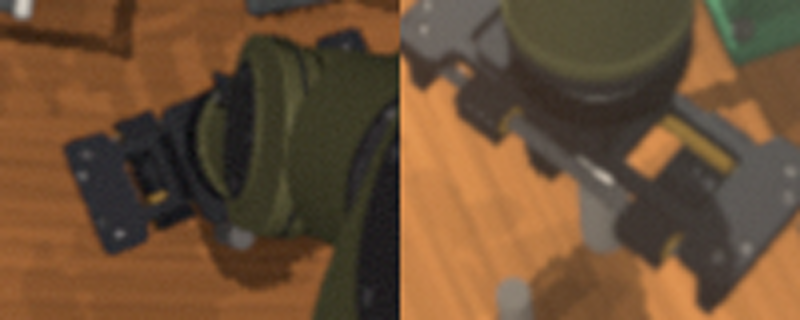

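Call:
play_rows(rows=[[50, 0.0015, 0, 0, 0, 0, 0], [35, 0, 0, 0, 0, 0, 0], [20, 0, 0, 0, 0, 0, 0], [15, 0, 0, 0, 0, 0, 0], [10, 0, 0, 0, 0, 0, 0], [10, 0, 0, 0, 0, 0, 0]], grip_force=30)

```text
clock: 3.8
tool_pos: [0.4483, -0.1488, 0.2079]
eef_rot: [0.979, 0.203, 0.0, -0.0]
contact_force: [-0.3, 2.2, 5.6]
opening: 0.263
finger_force: 29.8
```

```bash
python3 -c "
from h import *
to([.448,-.148,.06]);print(status.get_state()['finger_force'])"
```

```text
t 3.8 grasp [ 0.4484 -0.1488  0.0606] tooly deg -66.6 tilt [ 0.  0. -1.] open 0.263 F [-0.3  2.2  5.6]
tool shift [-0.     -0.0008  0.0006]
29.755284008570015
```

Call:
play_rows(rows=[[10, 0, 0, -0.02, 0, 0, 0], [10, 0, 0, -0.05, 0, 0, 0], [10, 0, 0, -0.05, 0, 0, 0], [10, 0, 0, -0.05, 0, 0, 0], [10, 0.03, 0.038, 0, 0, 0, 0], [10, 0.03, 0.038, 0, 0, 0, 0], [10, 0.03, 0.038, 0, 0, 0, 0], [10, 0.01, 0.0145, 0, 0, 0, 0]])

```text
clock: 4.8
tool_pos: [0.5927, -0.2288, 0.3767]
eef_rot: [0.979, 0.202, 0.0, 0.0]
contact_force: [-0.1, -0.6, -2.2]
opening: 0.26
finger_force: 29.7
```

Call:
play_rows(rows=[[10, 0, 0, 0, 0, 0, 0], [10, 0, 0, 0, 0, 0, 0]])

```text
clock: 5.05
tool_pos: [0.59, -0.2267, 0.377]
eef_rot: [0.979, 0.203, -0.001, -0.001]
contact_force: [0.2, -0.0, -1.9]
opening: 0.264
finger_force: 29.7
```

```bash
python3 -c "
from h import *
to([.5909,-.2274,.23],-66.6);print(status.get_state()['finger_force'])
a=save('side','side2.png');cv2.imwrite('pics/c4.png',cv2.resize(a[250:370,300:440,::-1],None,fx=5,fy=5,interpolation=2))"
```

```text
t 5.05 grasp [ 0.5896 -0.2266  0.2297] tooly deg -66.6 tilt [-0.003  0.001 -1.   ] open 0.264 F [ 0.2 -0.  -1.9]
tool shift [ 0.0008  0.0013 -0.0003]
turn [-0.1   0.12 -0.02]
29.68003223882988
```

View pics/c4.png

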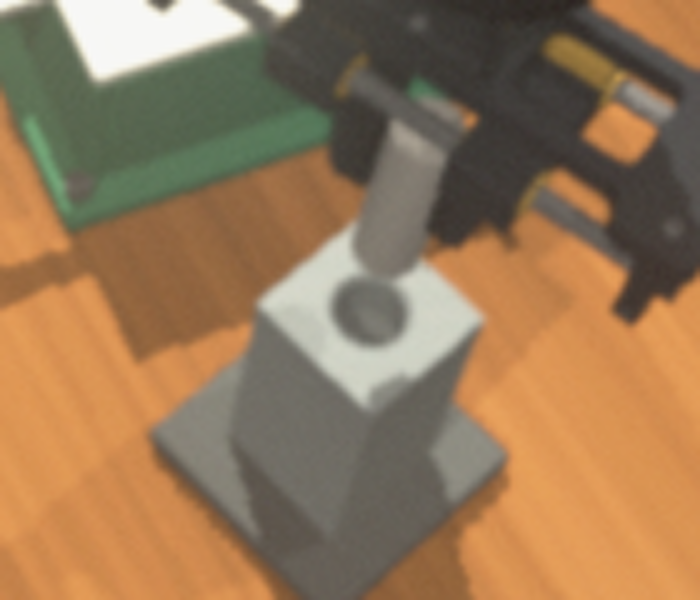

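```bash
python3 -c "
from h import *
g=np.array([.5896,-.2266,.2297]);u=np.array([-.003,.001,-1])
R=Ro.from_quat([.979,.203,-.001,-.001]).as_matrix()
for n,X in (('foot',g+.0606*u),('top',g-.0194*u),('foot+2mmx',g+.0606*u+.002*R[:,0]),('foot+2mmy',g+.0606*u+.002*R[:,1]),('hole',[.5909,-.2274,.125])): 
  print(n,((proj('side',X)[0]-[300,250]+.5)*5-.5).round(1))
K,d,Rr,t=P('side');a=[g+.0606*u+.012*(np.cos(k)*R[:,0]+np.sin(k)*R[:,1]) for k in np.linspace(0,6.28,60)]
b=((proj('side',a)-[300,250]+.5)*5-.5);print(b.min(0),b.max(0))"
```

```text
foot [382.9 250. ]
top [420.6 127. ]
foot+2mmx [386.3 245.9]
foot+2mmy [387.9 253.4]
hole [369.9 309.8]
[346.86024923 218.02008796] [419.01299496 282.59684465]
```

Call:
play_rows(rows=[[10, 0.0005, 0.0005, 0.005, -0.1, 0.1, 0], [10, 0, 0, 0.012, 0, 0, 0], [10, 0, 0, 0.012, 0, 0, 0], [10, 0, 0, 0.006, 0, 0, 0], [10, 0, 0, 0.004, 0, 0, 0], [10, 0, 0, 0, 0, 0, 0]])

```text
clock: 5.85
tool_pos: [0.5918, -0.2275, 0.3385]
eef_rot: [0.979, 0.203, 0.001, 0.001]
contact_force: [0.2, -0.0, -2.2]
opening: 0.265
finger_force: 29.7
```

```bash
python3 -c "
from h import *
to([.5909,-.2274,.1606],-66.6)"
```

```text
t 5.85 grasp [ 0.5921 -0.2276  0.1912] tooly deg -66.6 tilt [ 0.002 -0.001 -1.   ] open 0.265 F [ 0.2 -0.  -2.2]
tool shift [-0.0011 -0.0007  0.0306]
turn [ 0.09 -0.08 -0.03]
```

Call:
play_rows(rows=[[10, 0, 0, 0.003, 0, 0, 0], [10, 0, 0, 0.003, 0, 0, 0], [10, 0, 0, 0.003, 0, 0, 0], [10, 0, 0, 0, 0, 0, 0]])

```text
clock: 6.35
tool_pos: [0.5919, -0.2275, 0.3318]
eef_rot: [0.979, 0.202, 0.002, 0.001]
contact_force: [-3.7, 1.2, 10.9]
opening: 0.264
finger_force: 29.9
```

Call:
play_rows(rows=[[10, -0.0008, -0.0008, 0, 0, 0, 0], [10, 0, 0, 0.001, 0, 0, 0], [10, 0, 0, 0, 0, 0, 0]])

```text
clock: 6.72
tool_pos: [0.5913, -0.2273, 0.3317]
eef_rot: [0.979, 0.202, 0.003, 0.002]
contact_force: [-3.3, 0.1, 14.2]
opening: 0.265
finger_force: 30.0
```

Call:
play_rows(rows=[[10, 0, 0, -0.002, 0, 0, 0], [10, -0.001, -0.0005, 0, 0, 0, 0], [10, 0, 0, 0.001, 0, 0, 0], [10, 0, 0, 0.001, 0, 0, 0], [10, 0, 0, 0.001, 0, 0, 0], [10, 0, 0, 0, 0, 0, 0]])

```text
clock: 7.48
tool_pos: [0.5896, -0.227, 0.3273]
eef_rot: [0.979, 0.203, 0.001, 0.0]
contact_force: [-0.2, 0.2, -2.5]
opening: 0.261
finger_force: 29.8
```

```bash
python3 -c "
from h import *
to([.5909,-.2274,.1606],-66.6);print(status.get_state()['moment'])
a=save('side','side3.png');cv2.imwrite('pics/c5.png',cv2.resize(a[270:360,330:420,::-1],None,fx=6,fy=6,interpolation=2))"
```

```text
t 7.47 grasp [ 0.5898 -0.2271  0.18  ] tooly deg -66.6 tilt [ 0.001 -0.001 -1.   ] open 0.261 F [-0.2  0.2 -2.5]
tool shift [0.0009 0.0007 0.0194]
turn [ 0.07 -0.06 -0.03]
[-0.01983357 -0.001502    0.03593118]
```

View pics/c5.png

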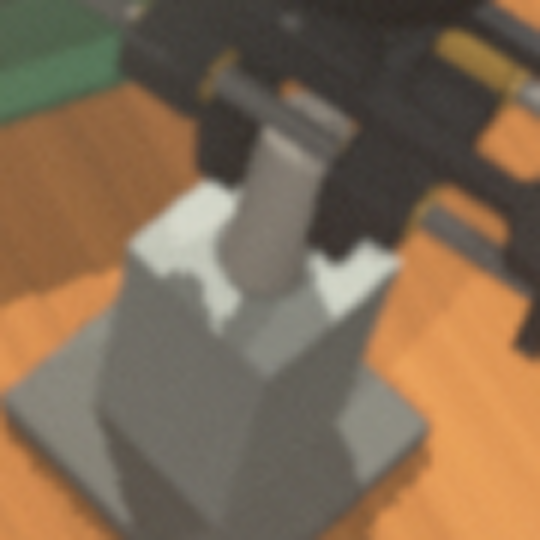

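Call:
play_rows(rows=[[10, 0, 0, 0.003, 0, 0, 0], [10, 0, 0, 0.003, 0, 0, 0], [10, 0, 0, 0.003, 0, 0, 0], [10, 0, 0, 0.003, 0, 0, 0], [10, 0, 0, 0, 0, 0, 0]])

```text
clock: 8.15
tool_pos: [0.5896, -0.227, 0.3154]
eef_rot: [0.979, 0.202, 0.001, 0.001]
contact_force: [0.9, 0.7, -2.1]
opening: 0.263
finger_force: 29.8
```

Call:
play_rows(rows=[[10, 0, 0, 0.002, 0, 0, 0], [10, 0, 0, 0.002, 0, 0, 0], [10, 0, 0, 0.002, 0, 0, 0], [10, 0, 0, 0, 0, 0, 0]])

```text
clock: 8.65
tool_pos: [0.5897, -0.227, 0.3095]
eef_rot: [0.979, 0.203, 0.001, 0.001]
contact_force: [0.3, -1.0, -2.7]
opening: 0.26
finger_force: 29.8
```

Call:
play_rows(rows=[[10, 0, 0, 0.001, 0, 0, 0], [10, 0, 0, 0.001, 0, 0, 0], [10, 0, 0, 0.001, 0, 0, 0], [10, 0, 0, 0, 0, 0, 0]])

```text
clock: 9.15
tool_pos: [0.5899, -0.227, 0.308]
eef_rot: [0.979, 0.202, 0.002, 0.001]
contact_force: [-1.2, 0.8, 6.4]
opening: 0.266
finger_force: 29.9
```

Call:
play_rows(rows=[[10, 0, 0, 0.001, 0, 0, 0], [10, 0, 0, 0.001, 0, 0, 0], [10, 0, 0, 0, 0, 0, 0], [10, 0, 0, 0, 0, 0, 0]])

```text
clock: 9.65
tool_pos: [0.5902, -0.2267, 0.3078]
eef_rot: [0.979, 0.203, 0.002, 0.001]
contact_force: [-4.4, 2.0, 17.1]
opening: 0.263
finger_force: 30.0
```

```bash
python3 -c "
from h import *
to([.5909,-.2274,.1606],-66.6);print(r.grip_depth)"
```

```text
t 9.65 grasp [ 0.5909 -0.2269  0.1605] tooly deg -66.6 tilt [ 0.005 -0.001 -1.   ] open 0.263 F [-4.4  2.  17.1]
tool shift [-0.0002  0.0005 -0.0001]
turn [ 0.18 -0.22 -0.02]
0.1473
```

Call:
play_rows(rows=[[10, 0, 0, -0.003, 0, 0, 0], [35, 0, 0, 0, 0, 0, 0], [55, 0, 0, 0, 0, 0, 0], [60, 0, 0, 0, 0, 0, 0], [60, 0, 0, 0, 0, 0, 0]])

```text
clock: 10.28
tool_pos: [0.5898, -0.2271, 0.3075]
eef_rot: [0.979, 0.202, 0.001, 0.001]
contact_force: [0.2, 0.1, 0.1]
opening: 0.603
finger_force: 0.0
```

Call:
play_rows(rows=[[60, 0, 0, -0.01, 0, 0, 0], [60, 0, 0, -0.03, 0, 0, 0], [60, 0, 0, -0.04, 0, 0, 0], [60, 0, 0, -0.04, 0, 0, 0], [60, 0, 0, 0, 0, 0, 0]])

```text
clock: 10.9
tool_pos: [0.5904, -0.2272, 0.432]
eef_rot: [0.979, 0.202, 0.005, 0.003]
contact_force: [-0.8, -0.4, 0.6]
opening: 0.597
finger_force: 0.0
```

```bash
python3 -c "
from h import *
to([.5332,.0183,.2],-5.5)"
```

```text
t 10.9 grasp [ 0.5919 -0.2278  0.2847] tooly deg -66.7 tilt [ 0.01  -0.003 -1.   ] open 0.597 F [-0.8 -0.4  0.6]
tool shift [ 0.0429 -0.2498  0.0833]
turn [  0.62  -0.2  -61.15]
```

Call:
play_rows(rows=[[34, 0, 0, 0, 0.3, -0.3, -10.2], [34, 0, 0, 0, 0.2, 0, -10.2], [34, 0, 0, 0, 0, 0, -10.2], [34, 0, 0, 0, 0, 0, -10.2], [34, 0, 0, 0, 0, 0, -10.2], [34, 0, 0, 0, 0, 0, -10.2], [34, 0, 0, 0, 0, 0, 0]])

```text
clock: 11.78
tool_pos: [0.5891, -0.2271, 0.4269]
eef_rot: [0.74, 0.672, -0.001, -0.005]
contact_force: [0.5, 0.4, -0.3]
opening: 0.337
finger_force: 0.0
```

```bash
python3 -c "
from h import *
to([.5332,.0183,.2],-5.5)
cams.snapshot('top');a=save('side','side4.png')
print([(x['score'],world('side',x['at'])) for x in finder.spot_in('side','pin')])"
```

```text
t 11.78 grasp [ 0.5879 -0.2264  0.2796] tooly deg -5.5 tilt [-0.008  0.005 -1.   ] open 0.337 F [ 0.5  0.4 -0.3]
tool shift [ 0.238  -0.0773  0.0813]
turn [-0.5  -0.23 -0.05]
[(0.68, array([ 0.38852812, -0.17881481,  0.0435359 ]))]
```

Call:
play_rows(rows=[[34, 0.04, -0.013, 0, -0.5, -0.2, 0], [34, 0.04, -0.013, 0, 0, 0, 0], [34, 0.04, -0.013, 0.01, 0, 0, 0], [34, 0.04, -0.013, 0.01, 0, 0, 0], [34, 0.04, -0.013, 0.01, 0, 0, 0], [34, 0.038, -0.012, 0.01, 0, 0, 0], [34, 0, 0, 0, 0, 0, 0]])

```text
clock: 12.8
tool_pos: [0.5345, 0.0212, 0.3875]
eef_rot: [0.738, 0.675, 0.001, -0.0]
contact_force: [0.6, -0.3, -0.3]
opening: 0.341
finger_force: 0.0
```

```bash
python3 -c "
from h import *
to([.5332,.0183,.09],-5.5)
a=save('side','side5.png');print([(x['score'],world('side',x['at'])) for x in finder.spot_in('side','pin')])
b=save('top','top5.png')
print(proj('side',[.5909,-.2274,.18]),proj('side',[.5332,.0183,.09]))
c=np.hstack([a[190:290,250:330],a[270:370,330:410]])
cv2.imwrite('pics/c6.png',cv2.resize(c[:,:,::-1],None,fx=5,fy=5,interpolation=2))"
```

```text
t 12.8 grasp [0.5345 0.0214 0.2402] tooly deg -5.1 tilt [ 0.     0.001 -1.   ] open 0.341 F [ 0.6 -0.3 -0.3]
tool shift [-0.0034 -0.0011  0.1502]
turn [-0.   -0.08  0.36]
[(0.79, array([ 0.58337984, -0.23015791,  0.16865039])), (0.73, array([ 0.38947508, -0.18070132,  0.04318329]))]
[[378.16642253 296.53594897]] [[281.05960109 232.96221793]]
```

View pics/c6.png

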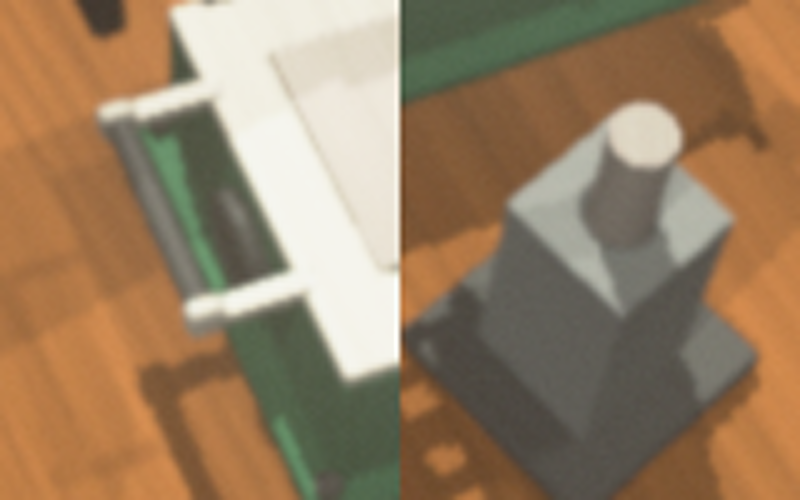

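Call:
play_rows(rows=[[34, -0.003, -0.001, 0.03, 0, 0, 0], [34, 0, 0, 0.04, 0, 0, 0], [34, 0, 0, 0.03, 0, 0, 0], [34, 0, 0, 0.02, 0, 0, 0], [34, 0, 0, 0, 0, 0, 0]])

```text
clock: 13.58
tool_pos: [0.5342, 0.0128, 0.2668]
eef_rot: [0.741, 0.672, -0.001, 0.0]
contact_force: [0.0, 0.7, 0.7]
opening: 0.337
finger_force: 0.0
```

Call:
play_rows(rows=[[34, 0, 0, 0.01, 0, 0, 0], [34, 0, 0, 0.01, 0, 0, 0], [34, 0, 0, 0.008, 0, 0, 0], [34, 0, 0, 0, 0, 0, 0]])

```text
clock: 14.08
tool_pos: [0.5341, 0.0143, 0.2393]
eef_rot: [0.74, 0.673, -0.0, 0.0]
contact_force: [0.0, 0.4, 0.3]
opening: 0.342
finger_force: 0.0
```

```bash
python3 -c "
from h import *
to([.5332,.0183,.09],-5.5)"
```

```text
t 14.07 grasp [0.5342 0.0142 0.092 ] tooly deg -5.4 tilt [ 0.    -0.001 -1.   ] open 0.342 F [0.  0.4 0.3]
tool shift [ 0.004  -0.0014  0.002 ]
turn [0.03 0.04 0.08]
```

Call:
play_rows(rows=[[34, 0.004, -0.001, 0.002, 0, 0, 0], [20, 0, 0, 0, 0, 0, 0], [8, 0, 0, 0, 0, 0, 0], [3, 0, 0, 0, 0, 0, 0], [3, 0, 0, 0, 0, 0, 0], [3, 0, 0, 0, 0, 0, 0]], grip_force=35)

```text
clock: 14.82
tool_pos: [0.5328, 0.0187, 0.2377]
eef_rot: [0.74, 0.673, -0.0, -0.0]
contact_force: [-5.4, 2.0, 2.3]
opening: 0.115
finger_force: 34.4
```

```bash
python3 -c "
from h import *
to([.5332,.0183,.09],-5.5);print(status.get_state()['finger_force'])
for th in np.linspace(0,.4528,9): print((.206*np.sin(th)).round(4),(.206*(1-np.cos(th))).round(4))"
```

```text
t 14.82 grasp [0.5327 0.0186 0.0904] tooly deg -5.4 tilt [-0.001 -0.    -1.   ] open 0.115 F [-5.4  2.   2.3]
tool shift [-0.0003  0.0005  0.0004]
turn [-0.04  0.03  0.09]
34.36050295829773
0.0 0.0
0.0117 0.0003
0.0233 0.0013
0.0348 0.003
0.0462 0.0053
0.0575 0.0082
0.0686 0.0118
0.0795 0.016
0.0901 0.0208
```

Call:
play_rows(rows=[[3, 0, 0.0003, -0.0117, 0, 0, 0], [3, 0, 0.001, -0.0116, 0, 0, 0], [3, 0, 0.0017, -0.0115, 0, 0, 0], [3, 0, 0.0023, -0.0114, 0, 0, 0], [3, 0, 0.0029, -0.0113, 0, 0, 0], [3, 0, 0.0036, -0.0111, 0, 0, 0], [3, 0, 0.0042, -0.0109, 0, 0, 0], [3, 0, 0.0048, -0.0106, 0, 0, 0]])

```text
clock: 15.82
tool_pos: [0.5534, 0.016, 0.3282]
eef_rot: [0.74, 0.673, -0.001, -0.0]
contact_force: [-4.9, 1.5, -7.9]
opening: 0.113
finger_force: 35.7
```

Call:
play_rows(rows=[[3, 0, 0, 0, 0, 0, 0], [3, 0, 0, 0, 0, 0, 0], [3, 0, 0, 0, 0, 0, 0]])

```text
clock: 16.2
tool_pos: [0.5533, 0.0161, 0.328]
eef_rot: [0.74, 0.673, -0.001, -0.0]
contact_force: [-5.2, 2.1, -6.7]
opening: 0.116
finger_force: 35.5
```

```bash
python3 -c "
from h import *
to([.5532,.0163,.18],-5.5);print(status.get_state()['finger_force'])
a=save('side','side6.png');b=save('top','top6.png')
X=[[.5532,.0163,.18]]
for n in('side','top'): print(proj(n,X),[(x['score'],world(n,x['at'])) for l in('bar','cover') for x in finder.spot_in(n,l)])
c=np.hstack([a[150:290,240:400],b[100:240,230:390]])
cv2.imwrite('pics/c7.png',cv2.resize(c[:,:,::-1],None,fx=2.5,fy=2.5,interpolation=2))"
```

```text
t 16.2 grasp [0.553  0.0159 0.1807] tooly deg -5.5 tilt [-0.002 -0.001 -1.   ] open 0.116 F [-5.2  2.1 -6.7]
tool shift [0.0004 0.0001 0.0007]
turn [-0.09  0.08  0.04]
35.53864046931267
[[290.21166361 202.07056904]] [(0.68, array([ 0.66118228, -0.0292994 ,  0.13255801])), (0.66, array([ 0.65641433, -0.02480796,  0.13542744]))]
[[297.03198352 215.98297651]] [(0.58, array([0.7032923 , 0.04825665, 0.1129656 ])), (0.87, array([0.69984556, 0.05170984, 0.11721006]))]
```

View pics/c7.png

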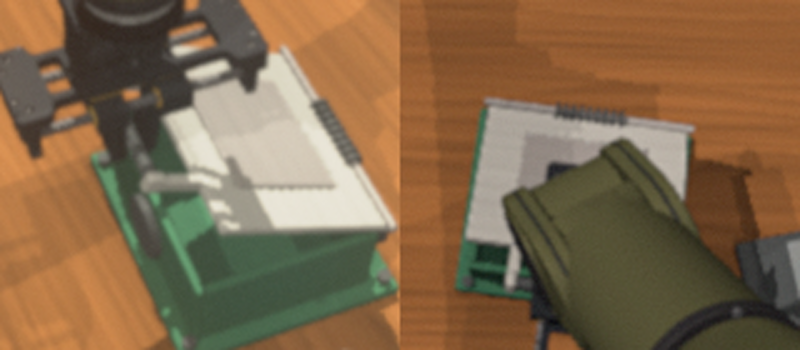

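```bash
python3 -c "
from h import *
a=np.radians(-5.5);y=np.array([-np.sin(a),np.cos(a),0])
for s in (.03,.047,.053,.06):
  for z in (.17,.18,.19):
    th=np.arcsin((z-.09)/.206);m=np.array([.5327,.0186,z])+.206*(1-np.cos(th))*np.array([np.cos(a),np.sin(a),0])
    print(s,z,((proj('side',m-s*y)[0]-[240,150]+.5)*5-.5).round())
im=cv2.imread('pics/side6.png');cv2.imwrite('pics/c8.png',cv2.resize(im[150:250,240:340],None,fx=5,fy=5,interpolation=2))"
```

```text
0.03 0.17 [271. 340.]
0.03 0.18 [283. 320.]
0.03 0.19 [296. 299.]
0.047 0.17 [288. 374.]
0.047 0.18 [300. 354.]
0.047 0.19 [314. 334.]
0.053 0.17 [294. 386.]
0.053 0.18 [306. 367.]
0.053 0.19 [320. 346.]
0.06 0.17 [302. 401.]
0.06 0.18 [314. 381.]
0.06 0.19 [327. 360.]
```

View pics/c8.png

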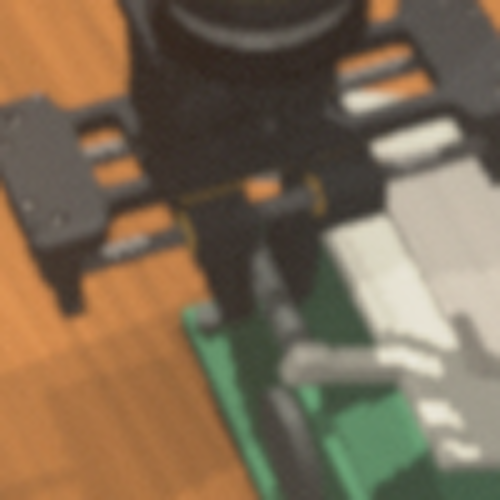

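```bash
python3 -c "
from h import *
print(r.finish_job())"
```

```text
the job is handed in; nothing more can be done
None
```

I handed the job in with the pin standing home in the bore and released, and the arm still holding the cover with its bar at about 0.180 m, level with the pin's top at 0.180 m; the camera check of the bar height is good to about 2 mm, and I did not re-check the bush, hammer and bearing ring at the end.

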